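# Lock the sample chamber that was left open

### The arm

A 7-joint arm with a two-finger parallel gripper is mounted at the origin on the work surface. World frame = base frame: x ahead of the robot, y to its left, z up, the work surface at z = 0. Lengths are in mm, angles in rad, forces in N, time in s.
With the tool pointing down it reaches from about 400 to 875 mm from the base axis. Payload 4.4 kg.
Tool frame: the origin (TCP) lies midway between the tips of the shut fingers; the grasp point (between the pads) lies 19 mm behind it (ctrl.pinch_z is the distance from the TCP to the grasp point, in mm); z points along the fingers, y is the line along which they close (so a half turn about z gives the same grasp; the last joint's range is limited). The gripper opens to 85 mm and grips with 20 to 120 N. Pads are 22 mm wide; open, the fingers measure 114 mm over their backs; the gripper's body (76 mm by 85 mm) begins 54 mm behind the grasp point. The pads swing forward as they close: fully open they stand 13 mm farther back than shut.
Start: joints at [-1.169, 0.628, 0.038, 1.517, -0.027, 0.996, -0.02], TCP at [293.079, 580.192, 202.513] pointing down, gripper open.
Joint ranges: [-3.06, 3.06], [-0.37, 2.12], [-1.25, 1.32], [0.18, 2.47], [-1.1, 4.24], [0.23, 1.98], [-2.94, 2.94]. Speed limits (rad/s): [2.57, 2.57, 3.14, 3.14, 3.14, 3.14, 3.14].

### API

Orientations are given as [roll, pitch, yaw] about the fixed x, y, z axes, in that order (R = Rz(yaw) Ry(pitch) Rx(roll)).
In Python, from cell import read_state, cams, order, ctrl gives the robot as it stands.
- The arm moves only by the tool move_arm, never from a script. Its argument "targets" is text: rows parted by semicolons, each of 7 numbers parted by spaces: the gripper's target within -1 to 1 (fully open at 1, half-way at 0, shut at -1), then the shift along the tool's x, y, z in cm, then the turn, a rotation vector about the tool's x, y, z in degrees. A call has 1 to 5 rows; each row shifts and turns the commanded pose from where the row before left it, along the tool's axes as they then stand; what a row does not reach is not made up. A row lasts 1/12 s, in which the tool goes at most 41.7 mm and 7.16 degrees, less where a joint would pass 70% of its speed; a pose out of reach is approached as far as the arm can. A call with a gripper value outside its range is refused whole. The fingers move at their own pace and stop on an object; the grip force is fixed at half the most. Time passes only in rows, so rows that do not move let the fingers close. It gives the time, the measured TCP pose, the force, the opening and the grip force at its end, in the units of the state.
- read_state(): the state, without advancing time (a new reading comes with each control period).
- cams.get_image(name): name is "scene" or "top" or "wrist"; returns a dict with "color" (400x640x3 uint8, red, green, blue), "fovy" (degrees; the focal length in pixels is half the picture's height over the tangent of half this angle, whatever the lens; pixels are square), "cx", "cy" (the principal point, pixels), "rvec" (rotation vector, rad) and "tvec" (3), from world to camera coordinates, as OpenCV has them. Camera axes: x right, y down, z forward; pixel columns grow to the right and rows downward; lengths in mm; the calibration is good to about 2 mm. A picture is of the moment at which its call begins. There is no depth.
- order.finish_job(): hands the job in; it is judged then, once.
The state is a dict: "clock": time; "qpos": joint angles; "qd": joint speeds; "tau": joint torques, N m; "eef_pos": TCP position; "tool_rot": TCP orientation; "force": force on the tool from outside, world axes, zero at the start; "torque": the same for the moment, N m; "width": finger opening in mm; "gripper_force": force on a finger pad.
Only numpy, scipy, OpenCV 4.12 (cv2) and the standard library are available. Lean on these libraries where they do the work, as an engineer would, in place of code of your own. Each camera call takes 0.05 s, during which the arm holds its last target. There are 200 camera calls.

### The job

One of the three sample chambers on the lab bench has been left unlocked: its black wing lies across the hatch and its red pin stands up, while on the other two the wing lies along the hatch, in line with the green mark, and the pin is down. Turn the wing of the unlocked chamber clockwise, seen from above, until it drops into its locked detent, then let go of it. Leave the two locked fasteners locked.

Things in the scene. Friction and masses are not known exactly. Their poses are not given: they have to be found in the camera images.
- wing_grip (a point): Grip point of the UNLOCKED wing: on its upright turning axis, 12 mm below its top (the top is 112 mm above the bench). The wing is a black upright bar 54 mm long, 12 mm thick, 36 mm tall, a white stripe along its top; 24 mm below this point it stands on a grey disc of 44 mm diameter. z is up, x runs along the bar (both ends alike), so the 12 mm thickness lies along y.
- wing (a joint): Angle of that wing (rad), growing clockwise seen from above: 0 = open, bar across the chamber; 1.571 = locked at its stop, bar along the chamber. Starts at 0.1 to 0.4. It turns easily (about 0.1 N m) and stays where it is left; from about 1.2 on, an over-centre weight inside drops and drives it on to the stop, where about 0.14 N m would be needed to turn it back.
- wing_b (a joint): Angle of the wing on a second, like chamber; starts locked at 1.571 and must stay so. Each chamber is a fixed white box 150 x 120 mm, its aluminium hatch 66 mm above the bench, places and yaw vary. A red pin 17 mm across, on the hatch's long centre line 46 mm from the wing's axis, stands 11 mm above the hatch when open and sinks into its black collar when locked.
- wing_c (a joint): Angle of the wing on the third, like chamber; it too starts locked at 1.571 (bar along its box, in line with the green mark, red pin down) and must stay locked.

How it is judged:
By the outcome, as a careful person would: the job done as asked, in the order asked, and still so for the second after the job is handed in, with the robot touching nothing.
It also fails if it takes over 27 s, if anything falls off the work surface, if the arm or the gripper's body presses on something with over 40 N, if the wrist force passes 120 N, or if a joint passes its speed limit or range.

## Working session

There is one attempt and no reset: what is moved stays moved. The work goes in short steps, Python scripts to look and compute and a tool call to move; the robot and the scene stay as the last step left them, time stands still between calls to the robot, and variables do not carry over. Pictures are saved under pics/ and viewed, at most 10 in all, crops included, and the job is handed in when it is done.

Besides the shell and the picture viewer there is one more tool, called after "Request:" as a command line: name --argument value ..., lists and objects as JSON in quotes. move_arm: Moves the arm, as the interface text tells. Its arguments: {"type":"object","properties":{"targets":{"type":"string"}},"required":["targets"]}

```bash
mkdir -p pics; cat > h.py <<'E'
import numpy as np, cv2
from cell import read_state, cams, order, ctrl
def save(n,f):
    im=cams.get_image(n); cv2.imwrite(f'pics/{f}.png',im['color'][:,:,::-1]); 
    np.save(f'pics/{f}.npy',im,allow_pickle=True); return im
def cast(im,u,v,z):
    f=im['color'].shape[0]/2/np.tan(np.radians(im['fovy'])/2)
    R=cv2.Rodrigues(np.array(im['rvec'],float))[0]; t=np.array(im['tvec'],float).ravel()
    d=R.T@np.array([(u-im['cx'])/f,(v-im['cy'])/f,1]); c=-R.T@t
    return c+d*(z-c[2])/d[2]
E
python3 - <<'E'
from h import *
a=save('top','top1');b=save('scene','scene1')
cv2.imwrite('pics/both.png',cv2.resize(np.vstack([a['color'],b['color']])[:,:,::-1],(480,600)))
print(read_state())
E
```

```text
{'clock': 0.1, 'qpos': array([-1.16877279,  0.62926098,  0.0384291 ,  1.5182866 , -0.02698978,
        0.99629857, -0.02002469]), 'qd': array([ 1.58431311e-03, -1.02200909e-03,  1.36969278e-03, -2.18858501e-03,
        1.36457905e-04,  9.98571184e-04,  2.74928904e-05]), 'tau': array([ 3.41502200e-03, -5.64546740e+01,  1.23096116e+00, -1.93978822e+01,
        1.13891126e-02,  5.44729584e-03,  1.65387900e-05]), 'eef_pos': array([292.80210057, 579.62035718, 201.6700946 ]), 'tool_rot': array([-3.13985674e+00,  1.77929994e-05,  2.67376225e+00]), 'force': array([-0.20986441,  0.38057426, -0.80816459]), 'torque': array([ 0.01087176,  0.01606534, -0.00567969]), 'gripper_force': 0.0, 'width': 85.07224314312258}
```

View pics/top1.png

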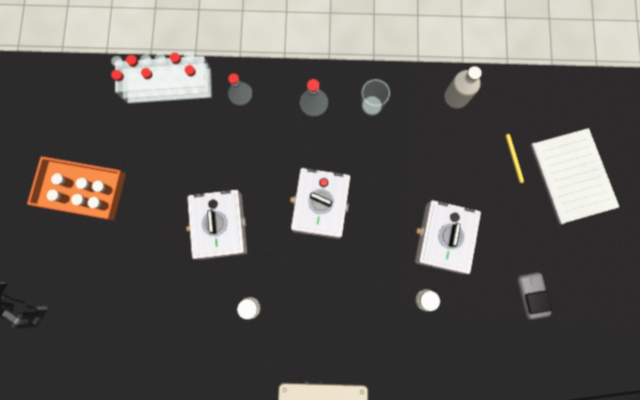

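View pics/scene1.png

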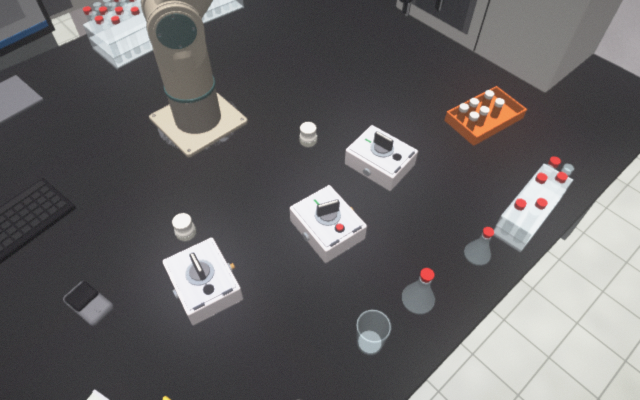

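The middle chamber is the unlocked one: in the top view its red pin is at (324,182), its wing at (320,200) and its green mark at (318,225). The other two, at (212,222) and (452,235), have the wing along the box and no red showing.

```bash
python3 - <<'E'
from h import *
a=np.load('pics/top1.npy',allow_pickle=True).item();b=np.load('pics/scene1.npy',allow_pickle=True).item()
c1=cv2.resize(a['color'][160:245,280:365],(400,400),interpolation=cv2.INTER_CUBIC)
c2=cv2.resize(b['color'][180:265,285:370],(400,400),interpolation=cv2.INTER_CUBIC)
cv2.imwrite('pics/crop.png',np.hstack([c1,c2])[:,:,::-1])
print('axis',cast(a,320.5,200,112),'pin',cast(a,324,182,77),'green',cast(a,318.3,225,66))
R=cv2.Rodrigues(np.array(a['rvec'],float))[0];print(-R.T@np.array(a['tvec']).ravel())
E
```

```text
axis [520.56856874  16.60588702 112.        ] pin [569.39469838   9.6645187   77.        ] green [468.52165353  20.21743094  66.        ]
[ 350.28318694   13.74478928 1166.78635638]
```

View pics/crop.png

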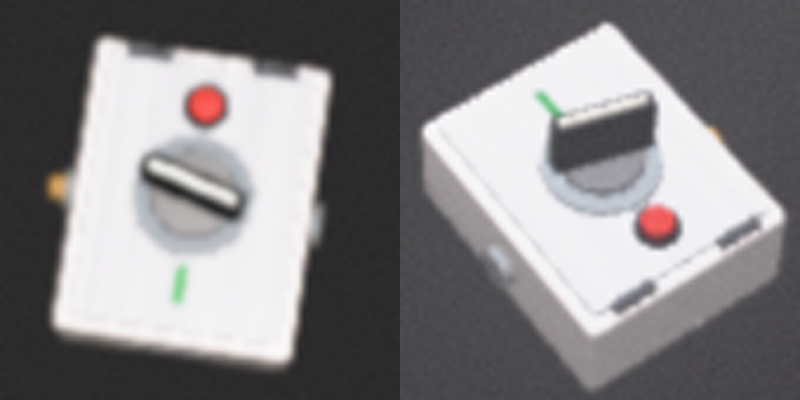

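The crops agree: the bar is about 26° clockwise of across in the image and the box about 8°, so the wing angle is near 0.31. The axis is at about (522.5, 15). I'll go above it at the current height first.

Request:
move_arm --targets "1 -2.87 -2.5 0 0 0 0;1 -2.87 -2.5 0 0 0 0;1 -2.87 -2.5 0 0 0 0;1 -2.87 -2.5 0 0 0 0;1 -2.87 -2.5 0 0 0 0"

```text
clock: 0.52
eef_pos: [364.9, 401.9, 202.2]
tool_rot: [-3.141, -0.0, 2.674]
force: [0.4, -0.4, 0.5]
width: 85.3
gripper_force: 0.0
```

Request:
move_arm --targets "1 -2.87 -2.5 0 0 0 0;1 -2.87 -2.5 0 0 0 0;1 -2.87 -2.5 0 0 0 0;1 -2.87 -2.5 0 0 0 0;1 -2.87 -2.5 0 0 0 0"

```text
clock: 0.93
eef_pos: [436.6, 225.8, 202.4]
tool_rot: [-3.141, -0.0, 2.674]
force: [0.2, -0.1, 0.3]
width: 84.9
gripper_force: 0.0
```

Request:
move_arm --targets "1 -2.87 -2.5 0 0 0 0;1 -2.87 -2.5 0 0 0 0;1 -2.87 -2.5 0 0 0 0;1 -2.87 -2.5 0 0 0 0;1 -2.87 -2.5 0 0 0 0"

```text
clock: 1.35
eef_pos: [508.3, 49.5, 202.3]
tool_rot: [-3.141, -0.001, 2.674]
force: [1.6, 0.2, -0.0]
width: 85.3
gripper_force: 0.0
```

Request:
move_arm --targets "1 -2.87 -2.5 0 0 0 0;1 0 0 0 0 0 7;1 0 0 0 0 0 7;1 0 0 0 0 0 7;1 0 0 0 0 0 7"

```text
clock: 1.77
eef_pos: [522.3, 15.6, 202.1]
tool_rot: [-3.141, -0.001, 2.178]
force: [0.0, 0.7, 0.3]
width: 85.3
gripper_force: 0.0
```

Request:
move_arm --targets "1 0 0 0 0 0 7;1 0 0 0 0 0 7;1 0 0 0 0 0 7;1 0 0 0 0 0 7;1 0 0 0 0 0 7"

```text
clock: 2.18
eef_pos: [522.2, 16.2, 202.2]
tool_rot: [-3.141, -0.0, 1.568]
force: [-0.2, -0.2, 0.2]
width: 85.4
gripper_force: 0.0
```

Request:
move_arm --targets "0 0 0 0 0 0 7;0 0 0 0 0 0 7;0 0 0 0 0 0 7;0 0 0 0 0 0 5;0 0 0 0 0 0 0"

```text
clock: 2.6
eef_pos: [522.2, 16.3, 202.1]
tool_rot: [-3.141, 0.001, 1.119]
force: [-0.1, -0.1, 0.5]
width: 42.7
gripper_force: 0.0
```

```bash
python3 - <<'E'
from h import *
w=save('wrist','w1')
R=cv2.Rodrigues(np.array(w['rvec'],float))[0];t=np.array(w['tvec'],float).ravel()
f=200/np.tan(np.radians(w['fovy'])/2)
p=R@np.array([522.5,15,112])+t;print(p, f*p[:2]/p[2]+[w['cx'],w['cy']])
E
```

```text
[  1.48665692  -4.6421514  272.72253788] [320.40213133 200.76099246]
```

View pics/w1.png

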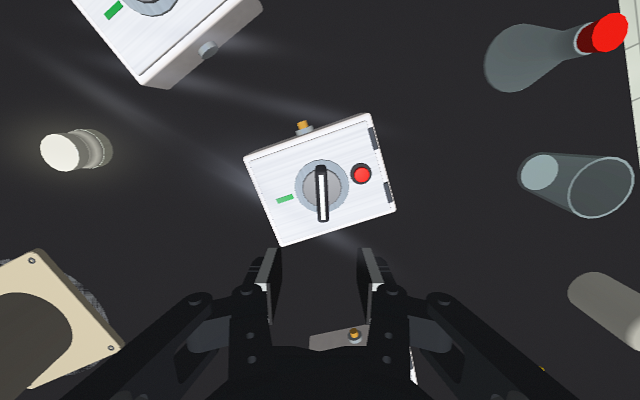

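The wrist view shows the wing's white stripe from about (321,168) to (323,221), almost square between the fingers, and the red pin at (361,173).

```bash
python3 - <<'E'
from h import *
w=np.load('pics/w1.npy',allow_pickle=True).item()
g=w['color'][155:235,300:345].min(2)
m=(g>200).astype(np.uint8); n,l,s,c=cv2.connectedComponentsWithStats(m)
print(s,c+[300,155])
for i in range(1,n):
    x,y,ww,hh,ar=s[i]
    if hh>35 and ww<20:
        p=np.argwhere(l==i)[:,::-1]+[300,155]
        P=np.array([cast(w,u,v,112)[:2] for u,v in p]);C=P.mean(0)
        d=np.linalg.svd(P-C)[2][0]
        print(C,(P.max(0)+P.min(0))/2,np.degrees(np.arctan2(d[1],d[0]))%180)
        s_=read_state();y=s_['tool_rot'][2];e=C-s_['eef_pos'][:2]
        print(np.degrees(y),'tool dx,dy',e@[np.cos(y),np.sin(y)],e@[np.sin(y),-np.cos(y)])
E
```

```text
[[   0    4   45   76 2111]
 [   0    0   45   16  353]
 [  19   20    7   45  194]
 [   0   46   45   34  942]] [[322.51918522 188.45239223]
 [322.60623229 159.16430595]
 [321.78865979 196.48969072]
 [320.65286624 220.88428875]]
[525.54571961  18.14947946] [524.89007831  17.22557201] 66.85036982965819
64.31809857254807 tool dx,dy 3.099387195868502 2.160355285430793
```

Request:
move_arm --targets "0 0.25 0.2 2 0 0 -2.5;0 0 0 3 0 0 0;0 0 0 3 0 0 0;0 0 0 2 0 0 0;0 0 0 1.8 0 0 0"

```text
clock: 3.07
eef_pos: [524.5, 17.6, 82.7]
tool_rot: [-3.14, 0.001, 1.167]
force: [1.2, 1.5, 0.0]
width: 42.8
gripper_force: 0.0
```

Request:
move_arm --targets "-1 0 0 0 0 0 0;-1 0 0 0 0 0 0;-1 0 0 0 0 0 0;-1 0 0 0 0 0 0;-1 0 0 0 0 0 0"

```text
clock: 3.48
eef_pos: [526.4, 17.6, 85.7]
tool_rot: [3.14, -0.001, 1.165]
force: [0.6, 0.0, 1.1]
width: 0.3
gripper_force: 0.0
```

The fingers shut on nothing, so I'll look.

```bash
python3 - <<'E'
from h import *
a=save('scene','s2');w=save('wrist','w2');t=save('top','t2')
c=cv2.resize(a['color'][130:280,240:420],(480,400),interpolation=cv2.INTER_CUBIC)
d=cv2.resize(w['color'],(480,300))
e=cv2.resize(t['color'][140:260,260:380],(300,300))
cv2.imwrite('pics/v2.png',np.vstack([np.hstack([d,e]),np.hstack([cv2.resize(c,(360,300)),np.zeros((300,420,3),np.uint8)])])[:,:,::-1])
print(read_state()['width'],read_state()['force'],read_state()['eef_pos'])
E
```

```text
0.345428954403702 [-0.47927074  0.63850915 -0.78726427] [525.91260153  17.66399991  85.22963579]
```

View pics/v2.png

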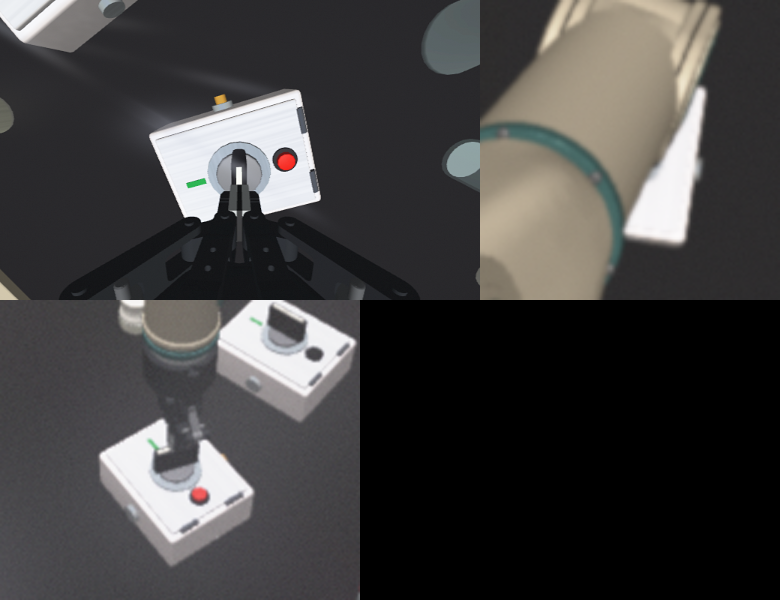

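```bash
python3 - <<'E'
from h import *
def proj(im,p):
    f=200/np.tan(np.radians(im['fovy'])/2)
    return cv2.projectPoints(np.array([p],float),np.array(im['rvec'],float),np.array(im['tvec'],float),np.array([[f,0,im['cx']],[0,f,im['cy']],[0,0,1]]),None)[0].ravel()
out=[]
for n,x0,y0,W,H in(('s2',290,165,80,100),('w2',240,170,160,200)):
    im=np.load(f'pics/{n}.npy',allow_pickle=True).item()
    k=400/W
    c=cv2.resize(im['color'][y0:y0+H,x0:x0+W],(400,500),interpolation=cv2.INTER_CUBIC)
    for p,col in(((525.9,17.7,85.2),(255,0,0)),((524,17,112),(0,255,0))):
        q=proj(im,p);print(n,q);cv2.circle(c,tuple(int(v) for v in (q-[x0,y0])*k),4,col,1)
    out.append(c)
w=np.load('pics/w1.npy',allow_pickle=True).item();print('w1 tcp',proj(w,(522.2,16.3,202.1)))
cv2.imwrite('pics/v3.png',np.hstack(out)[:,:,::-1])
E
```

```text
s2 [327.06550609 209.06539762]
s2 [326.51461231 201.86950837]
w2 [319.22435165 238.77854837]
w2 [316.80614883 260.4236816 ]
w1 tcp [319.65925337 238.8883514 ]
```

View pics/v3.png

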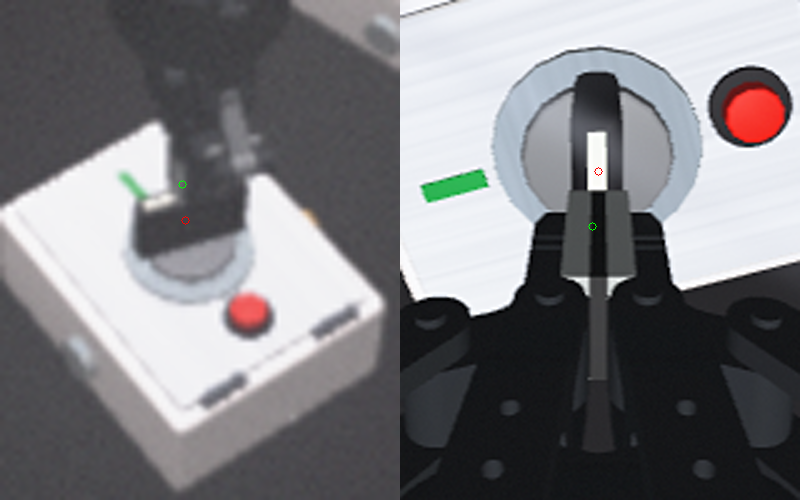

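The wrist view shows the tips shut on top of the stripe, roughly 30 mm short of where the stated TCP would put them. I'll check the tool constants and camera geometry.

```bash
python3 - <<'E'
from h import *
from scipy.spatial.transform import Rotation as Ro
print([ (k,getattr(ctrl,k)) for k in dir(ctrl) if not k.startswith('_')])
s=read_state();w=np.load('pics/w2.npy',allow_pickle=True).item()
f=200/np.tan(np.radians(w['fovy'])/2)
R=cv2.Rodrigues(np.array(w['rvec'],float))[0];c=-R.T@np.array(w['tvec'],float).ravel()
T=Ro.from_euler('xyz',s['tool_rot']).as_matrix()
print('f',f,'cam in tool',T.T@(c-s['eef_pos']),'axes',(R@T).round(3))
print(s['torque'],s['qpos'],s['eef_pos'],s['width'])
# red pin and green mark through wrist view
hsv=cv2.cvtColor(w['color'],cv2.COLOR_RGB2HSV)
g=cv2.inRange(hsv,(50,120,60),(75,255,255));g[:, :240]=0;g[:,280:]=0
M=cv2.moments(g,True);u,v=M['m10']/M['m00'],M['m01']/M['m00'];print('green',u,v,cast(w,u,v,66))
r=cv2.inRange(hsv,(0,150,150),(8,255,255));r[:,:500]*=1;r[:,450:]=0
M=cv2.moments(r,True);u,v=M['m10']/M['m00'],M['m01']/M['m00'];print('pin',u,v,cast(w,u,v,77))
E
```

```text
[('MotionError', <class 'cell.MotionError'>), ('pinch_z', 18.700000000000003)]
f 277.7204978134292 cam in tool [ 7.95015083e+01 -1.15832542e-01 -1.70911244e+02] axes [[-0.001  1.     0.   ]
 [-0.951 -0.001 -0.311]
 [-0.311 -0.001  0.951]]
[-0.01357115  0.04921625 -0.0228472 ] [-0.34080308  0.6574615   0.38675622  1.97891363 -0.43182255  0.5839886
 -0.06851716] [525.91260153  17.66399991  85.22963579] 0.345428954403702
green 261.28248587570624 243.9774011299435 [480.59350502  22.90757473  66.        ]
pin 381.65 215.6875 [570.65508673  13.1237607   77.        ]
```

Request:
move_arm --targets "-0.1 0 0 0 0 0 0;-0.1 0 0 0 0 0 0;-0.1 0 0 0 0 0 0;-0.1 0 0 0 0 0 0"

```text
clock: 3.97
eef_pos: [525.5, 17.5, 84.5]
tool_rot: [-3.142, -0.0, 1.164]
force: [0.6, 0.9, -0.3]
width: 38.3
gripper_force: 0.0
```

```bash
python3 - <<'E'
from h import *
w=save('wrist','w3');a=save('scene','s3')
c=cv2.resize(w['color'][180:300,240:400],(600,450),interpolation=cv2.INTER_CUBIC)
d=cv2.resize(a['color'][150:260,290:338],(196,450),interpolation=cv2.INTER_CUBIC)
d=np.clip(d.astype(float)*2.5,0,255).astype(np.uint8);c=np.clip(c.astype(float)*1.5,0,255).astype(np.uint8)
cv2.imwrite('pics/v4.png',np.hstack([c,d])[:,:,::-1]); print(read_state()['eef_pos'])
E
```

```text
[525.43033063  17.46119924  84.44618607]
```

View pics/v4.png

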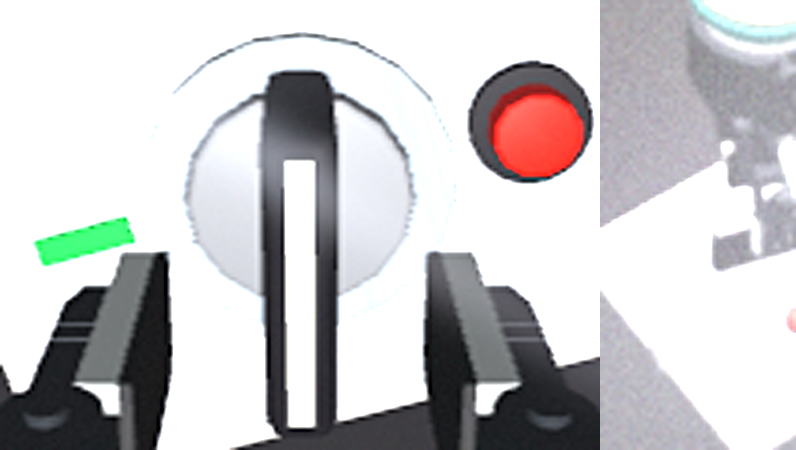

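The pads straddle the bar, centred and parallel, but their tips (row 253 of the crop) lie about 30 mm above the stated TCP, level with the bar's top. So I must go about 25 mm lower. The bar's centre is also about 3 mm back along tool x. I'll go down in small steps and watch the force.

Request:
move_arm --targets "-0.1 -0.3 0 0.5 0 0 0;-0.1 0 0 0.5 0 0 0;-0.1 0 0 0.3 0 0 0"

```text
clock: 4.32
eef_pos: [523.7, 14.5, 70.7]
tool_rot: [-3.141, 0.001, 1.164]
force: [0.8, 0.1, -0.8]
width: 38.4
gripper_force: 0.0
```

Request:
move_arm --targets "-0.1 0 0 0.5 0 0 0;-0.1 0 0 0.4 0 0 0;-0.1 0 0 0.2 0 0 0"

```text
clock: 4.57
eef_pos: [523.8, 14.8, 59.7]
tool_rot: [-3.141, 0.0, 1.164]
force: [-0.2, 0.7, 0.6]
width: 38.3
gripper_force: 0.0
```

Request:
move_arm --targets "-1 0 0 0 0 0 0;-1 0 0 0 0 0 0;-1 0 0 0 0 0 0;-1 0 0 0 0 0 0;-1 0 0 0 0 0 0"

```text
clock: 4.98
eef_pos: [524.6, 14.5, 60.6]
tool_rot: [3.141, -0.0, 1.164]
force: [1.3, -1.0, -2.3]
width: 11.1
gripper_force: 59.7
```

Now it grips (11.1 mm, 60 N). I'll turn it.

Request:
move_arm --targets "-1 0 0 0 0 0 5;-1 0 0 0 0 0 5;-1 0 0 0 0 0 5;-1 0 0 0 0 0 5;-1 0 0 0 0 0 5"

```text
clock: 5.4
eef_pos: [523.6, 15.3, 60.6]
tool_rot: [-3.14, 0.0, 0.724]
force: [-1.3, 1.6, 0.4]
width: 10.9
gripper_force: 60.2
```

Request:
move_arm --targets "-1 0 0 0 0 0 5;-1 0 0 0 0 0 5;-1 0 0 0 0 0 5;-1 0 0 0 0 0 5;-1 0 0 0 0 0 5"

```text
clock: 5.82
eef_pos: [523.0, 16.5, 60.6]
tool_rot: [-3.138, 0.002, 0.288]
force: [-2.8, 2.9, 3.0]
width: 10.7
gripper_force: 60.5
```

Request:
move_arm --targets "-1 0 0 0 0 0 5;-1 0 0 0 0 0 5;-1 0 0 0 0 0 5;-1 0 0 0 0 0 4;-1 0 0 0 0 0 0"

```text
clock: 6.23
eef_pos: [522.8, 17.5, 60.6]
tool_rot: [-3.138, 0.003, -0.042]
force: [-2.9, 4.4, 5.7]
width: 10.7
gripper_force: 60.9
```

```bash
python3 - <<'E'
from h import *
s=read_state();print(s['force'],s['torque'],s['tool_rot'],s['eef_pos'],s['qpos'])
E
```

```text
[-2.92709206  4.38994181  5.74985358] [ 0.841442    0.50571177 -0.12438261] [-3.13751613  0.00316473 -0.04189426] [522.80739624  17.48741106  60.56823458] [-0.51259509  0.7768563   0.68242613  2.00227587 -0.81282008  0.66104599
 -0.90348524]
```

Request:
move_arm --targets "0 0 0 0 0 0 0;0 0 0 0 0 0 0;0 0 0 0 0 0 0;0 0 0 0 0 0 0"

```text
clock: 6.57
eef_pos: [524.5, 14.4, 60.6]
tool_rot: [3.141, -0.0, -0.04]
force: [-0.5, 0.1, -0.5]
width: 42.8
gripper_force: 0.0
```

Request:
move_arm --targets "0 0 0 -2 0 0 0;0 0 0 -3 0 0 0;0 0 0 -4 0 0 0;0 0 0 -4 0 0 0;0 0 0 -2 0 0 0"

```text
clock: 6.98
eef_pos: [526.1, 13.4, 214.6]
tool_rot: [3.141, -0.005, -0.041]
force: [1.2, -0.0, -0.7]
width: 43.1
gripper_force: 0.0
```

```bash
python3 - <<'E'
from h import *
w=save('wrist','w5');s=save('scene','s5')
cv2.imwrite('pics/v5.png',np.vstack([w['color'][50:350],s['color'][100:400]])[:,:,::-1])
E
```

```text
(no output)
```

View pics/v5.png

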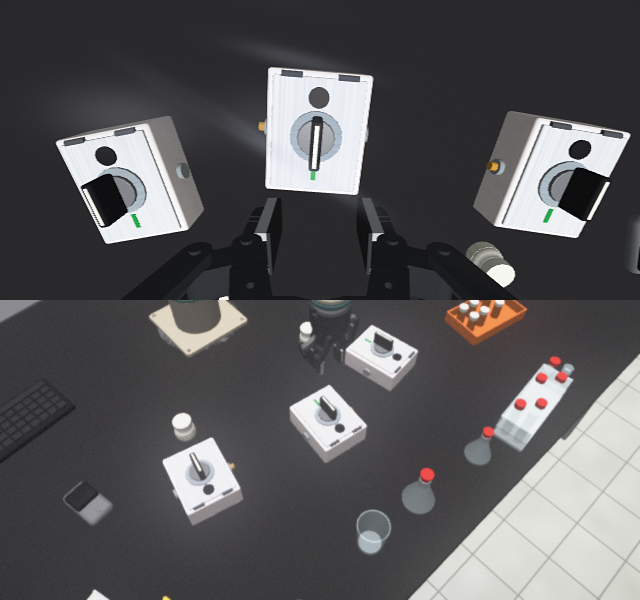

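The middle wing at (316,145) now points at the green mark at (313,175). Its pin, at (319,97), has sunk into the collar, and the other two are still locked with no red showing. The gripper is clear of everything.

```bash
python3 -c "
from h import *
print(order.finish_job())"
```

```text
the job is handed in; nothing more can be done
None
```

The unlocked (middle) chamber's wing is now turned clockwise into its locked detent and released, with its pin down; the other two wings still look locked, and I handed the job in after about 7 s on the robot's clock.

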